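# Peel the blue tray off the sticky nest and show it over the light panel

## Task

The blue tray is stuck in the nest of grey trays: take it by its upright ear and peel it off, raising the ear's corner first while the opposite corner still rests in the nest, then lift it right out. Hold it level and still with its middle above the middle of the lit inspection panel, about a hand's breadth clear of it, so that the light can show up cracks, and finish while holding it there, put down nowhere. Leave the jar, the meter and the clamp where they are.

Things in the scene. Friction and masses are not known exactly. Their poses are not given: they have to be found in the camera images.
- stack: Two nested grey open trays fixed to the bench, outer 190 x 150 x 32 mm, upper rim 48 mm above the bench. Origin on the bench under the middle; x along the long side, z up. The blue tray sits 16 mm deep in them with 5 mm play all round, underside 32 mm above the bench. Four sprung rubber grips on the long walls hold it near its corners, about 2.5 to 4 N of drag each, until that corner has risen about 13 mm.
- tray_ear (a point): Grip point of the blue tray's only ear: an upright plate on one corner, 34 mm wide, 10 mm thick, rising 40 mm above the tray's rim. The point is mid-plate, 13 mm below its top edge, 27 mm above the rim, 91 mm above the bench at the start. Its thickness lies along the level line from tray_foot to tray_ear (the diagonal): pinch it from above along that line. Axes as tray_center.
- tray_center (a point): Centre of the blue plastic tray, half-way up. The tray is loose, an open tray of 160 x 120 mm, 32 mm high, 3 mm walls, about 0.15 kg; its underside is 16 mm below this point. Axes: x along the 160 mm side, y along the 120 mm side, z up. The ear's grip point lies at x -70, y +53, z +43 mm from here.
- tray_foot (a point): Bottom outer corner of the blue tray diagonally opposite the ear, at the height of the tray's underside; at x +80, y -60, z -16 mm from tray_center. The corner about which the tray tips when it is peeled. Same axes.
- panel_top (a point): Middle of the top face of the inspection panel, a flat black slab 150 x 150 x 19 mm with a glowing pale square on top, fixed on the bench. z up.
- jar: Bystander: amber glass jar with a black cap, 60 mm across, 95 mm high. Origin under its centre.
- meter: Bystander: black handheld meter lying flat, 62 x 118 x 24 mm. Origin under its centre.
- clamp: Bystander: small brass and steel tube clamp, about 75 x 30 x 30 mm. Origin under its brass block.
Not all that is in view belongs to the job. What is shaped like the part that bears tray_ear but pink, purple or red is not meant.

How it is judged:
By the outcome, as a careful person would: the job done as asked, in the order asked, and still so for the second after the job is handed in, while the arm keeps its last pose, push and grip.
It also fails if it takes over 45 s, if anything falls off the work surface, if the arm or the gripper's body presses on something with over 40 N, if the wrist force passes 120 N, or if a joint passes its speed limit or range.

## Robot

A 7-joint arm with a two-finger parallel gripper is mounted at the origin on the work surface. World frame = base frame: x ahead of the robot, y to its left, z up, the work surface at z = 0. Lengths are in m, angles in rad, forces in N, time in s.
With the tool pointing down it reaches from about 0.35 to 0.9 m from the base axis. Payload 8.1 kg.
Tool frame: the origin (TCP) lies at the very end of the fingers, on their centre line; the grasp point (between the pads) lies 19 mm behind it; x points along the fingers, y is the direction in which the jaws open and shut, and the axes are right-handed (so a half turn about x gives the same grasp; the last joint's range is limited). The gripper opens to 92 mm and grips with 3 to 60 N. Pads are 19 mm wide; open, the fingers measure 130 mm over their backs; the gripper's body (75 mm by 190 mm) begins 47 mm behind the grasp point.
Start: joints at [-1.263, 0.434, 0.025, 1.573, -0.012, 1.134, -0.075], TCP at [0.25, 0.573, 0.227] pointing down, gripper open.
Joint ranges: [-2.62, 2.62], [-0.44, 2.09], [-1.27, 1.32], [0.08, 2.57], [-1.32, 4.46], [0.12, 2], [-2.74, 2.74]. Speed limits (rad/s): [2.22, 2.22, 3.01, 3.01, 3.14, 3.14, 3.14].

## Interface

Orientations are given as a rotation vector (axis times angle).
In Python, from cell import arm gives the robot as it stands.
- The arm moves only by the tool servo_tool, never from a script. Its argument "plan" is a list of rows, each a list of 2 entries, a list of its own where there are three numbers: the shift along the world's x, y, z in cm, then the turn, a rotation vector about the world's x, y, z in degrees. A call has 1 to 12 rows; each row is the pose to reach, as a shift and turn from the pose measured when the call began; what a row does not reach only later rows make up. A row lasts 1/10 s, in which the tool goes at most 50 mm and 8.59 degrees, less where a joint would pass 70% of its speed; a pose out of reach is approached as far as the arm can. A call with a gripper value outside its range is refused whole. "grip" is the opening, from 0 (shut) to 1 (fully open), set as the call begins (left out, the last holds). The fingers move at their own pace and stop on an object; "squeeze" is the grip in N (left out, the last holds). Time passes only in rows, so rows that repeat a pose let the fingers close. It gives the time, the measured TCP pose, the force and the opening at its end, in the units of the state.
- arm.observe(): the state, without advancing time (a new reading comes with each control period).
- arm.get_image(name): name is "scene" or "top" or "wrist"; returns a dict with "frame" (480x640x3 uint8, blue, green, red), "fx", "fy", "cx", "cy" (pixels), "position" and "rotation" of the camera in the world. Camera axes: x right, y down, z forward; pixel columns grow to the right and rows downward; lengths in m; the calibration is good to about 2 mm. A picture is of the moment at which its call begins. There is no depth.
- arm.sign_off(): hands the job in, once; it reports no verdict.
Trained networks look in a picture, given as the dict that the camera call returned (one of the last four; its "shot" number tells which), for a name from the list of things; names that differ only in an ending like _2 or _b are one class to them, and where a whole thing is asked for, a point or a joint stands for the part that bears it (a point fixed in the world has none). Each returns a list of dicts, best first, with "score" (0 to 1); they miss things now and then, are a little off and sometimes report something else, mostly with a low value. They report only what shows in the picture. A call takes as long as a camera call. They do not tell look-alikes from the thing itself.
- arm.search_frame(picture, query): "at" ([column, row] in pixels, amid what is visible of it).
- arm.trace(picture, query): "pixels" (480x640 bool, what is visible of it) and "at" ([column, row] in pixels, amid what is visible of it).
The state is a dict: "clock": time; "joints": joint angles; "dq": joint speeds; "joint_efforts": joint torques, N m; "position": TCP position; "ee_rot": TCP orientation; "force": force on the tool from outside, world axes, zero at the start; "ft_torque": the same for the moment, N m; "width": opening from 0.0 (shut) to 1.0 (fully open).
Only numpy, scipy, OpenCV 4.12 (cv2) and the standard library are available. Lean on these libraries where they do the work, as an engineer would, in place of code of your own. Each camera call takes 0.05 s, during which the arm holds its last target.

## Working session

There is one attempt and no reset: what is moved stays moved. The work goes in short steps, Python scripts to look and compute and a tool call to move; the robot and the scene stay as the last step left them, time stands still between calls to the robot, and variables do not carry over. Pictures are saved under pics/ and viewed, and the job is handed in when it is done.

Besides the shell and the picture viewer there is one more tool, called after "Emit:" as name(argument=value, ...) on one line, values as JSON. servo_tool: Moves the arm, as the interface text tells. Its arguments: {"type":"object","properties":{"plan":{"type":"array","items":{"type":"array"}},"grip":{"type":"number"},"squeeze":{"type":"number"}},"required":["plan"]}

```bash
ls; mkdir -p pics; cat > h.py <<'E'
from cell import arm
import numpy as np, cv2, pickle
def shot(n,tag):
    p=arm.get_image(n); cv2.imwrite(f'pics/{tag}.png',p['frame']); pickle.dump(p,open(f'{tag}.pkl','wb')); return p
def ray(p,uv):
    d=np.array([(uv[0]-p['cx'])/p['fx'],(uv[1]-p['cy'])/p['fy'],1.]); return np.array(p['position']),np.array(p['rotation'])@d
def atz(p,uv,z):
    o,d=ray(p,uv); return o+d*(z-o[2])/d[2]
def proj(p,X):
    c=np.array(p['rotation']).T@(np.array(X)-p['position']); return np.array([p['fx']*c[0]/c[2]+p['cx'],p['fy']*c[1]/c[2]+p['cy']])
E
python3 - <<'E'
from h import *
for n in ['scene','top','wrist']:
    p=shot(n,n+'0'); print(n,p['fx'],p['position'],np.array(p['rotation']).shape)
    for q in ['stack','tray_ear','tray_center','tray_foot','panel_top','jar','meter','clamp']:
        print(q,[(np.round(r['at']).tolist(),round(r['score'],2)) for r in arm.search_frame(p,q)][:4])
print(arm.observe())
E
```

```text
pics
scene 591.4093532950408 [1.64508897 0.07429463 1.00196042] (3,)
stack [([322.0, 293.0], 0.86)]
tray_ear [([326.0, 261.0], 0.86), ([428.0, 281.0], 0.84), ([453.0, 213.0], 0.57)]
tray_center [([425.0, 280.0], 0.83), ([321.0, 264.0], 0.75), ([456.0, 215.0], 0.71), ([364.0, 214.0], 0.6)]
tray_foot [([430.0, 281.0], 0.94), ([451.0, 214.0], 0.8), ([362.0, 213.0], 0.63), ([324.0, 264.0], 0.6)]
panel_top [([179.0, 279.0], 0.64)]
jar [([276.0, 332.0], 0.58)]
meter [([278.0, 226.0], 0.58)]
clamp [([206.0, 345.0], 0.91)]
top 596.5844826190361 [0.46418897 0.11504962 1.6815994 ] (3,)
stack [([288.0, 242.0], 0.67), ([303.0, 225.0], 0.31)]
tray_ear [([304.0, 222.0], 0.83), ([257.0, 317.0], 0.66), ([216.0, 211.0], 0.62), ([168.0, 305.0], 0.55)]
tray_center [([212.0, 212.0], 0.95), ([255.0, 318.0], 0.76), ([305.0, 224.0], 0.61)]
tray_foot [([213.0, 211.0], 0.95), ([298.0, 228.0], 0.79), ([259.0, 320.0], 0.79)]
panel_top [([430.0, 231.0], 0.55)]
jar [([351.0, 151.0], 0.6), ([430.0, 229.0], 0.49)]
meter [([342.0, 301.0], 0.74), ([431.0, 233.0], 0.71)]
clamp [([403.0, 154.0], 0.8)]
wrist 431.216998
[... 208 characters left out ...]
)]
panel_top []
jar []
meter []
clamp []
{'clock': 1.35, 'joints': array([-1.26260333,  0.4345384 ,  0.0249819 ,  1.5731935 , -0.01160567,
        1.13399479, -0.07508725]), 'dq': array([-0.00073636,  0.00189449, -0.00043256,  0.00010427,  0.00133619,
       -0.00143766,  0.00078171]), 'joint_efforts': array([ 3.58640300e-04, -6.67673349e+01,  9.84076336e-01, -3.14820278e+01,
       -6.06607972e-02,  3.30063386e-02,  3.72073180e-05]), 'position': array([0.24960465, 0.57301202, 0.22672027]), 'ee_rot': array([ 0.32227908,  1.54666383, -0.322262  ]), 'force': array([ 0.14022755, -0.20230648,  0.19853619]), 'ft_torque': array([-0.04575728,  0.00687459, -0.05349163]), 'width': 0.9983562826626836}
```

```bash
sed -i "s/np.array(p\['rotation'\])/cv2.Rodrigues(np.array(p['rotation'],float))[0]/" h.py; python3 - <<'E'
import cv2
a=cv2.imread('pics/top0.png');b=cv2.imread('pics/scene0.png')
cv2.imwrite('pics/top0c.png',cv2.resize(a[120:345,130:470],None,fx=2.3,fy=2.3,interpolation=cv2.INTER_CUBIC))
cv2.imwrite('pics/scene0c.png',cv2.resize(b[170:390,150:490],None,fx=2.3,fy=2.3,interpolation=cv2.INTER_CUBIC))
E
```

```text
(no output)
```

View pics/top0.png

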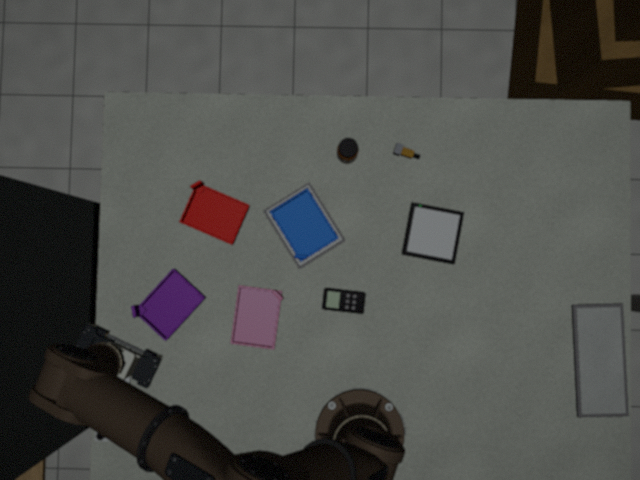

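View pics/top0c.png

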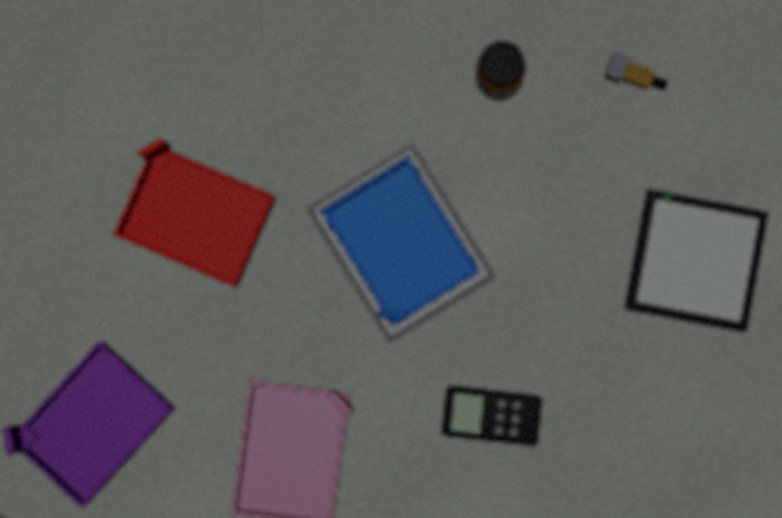

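View pics/scene0c.png

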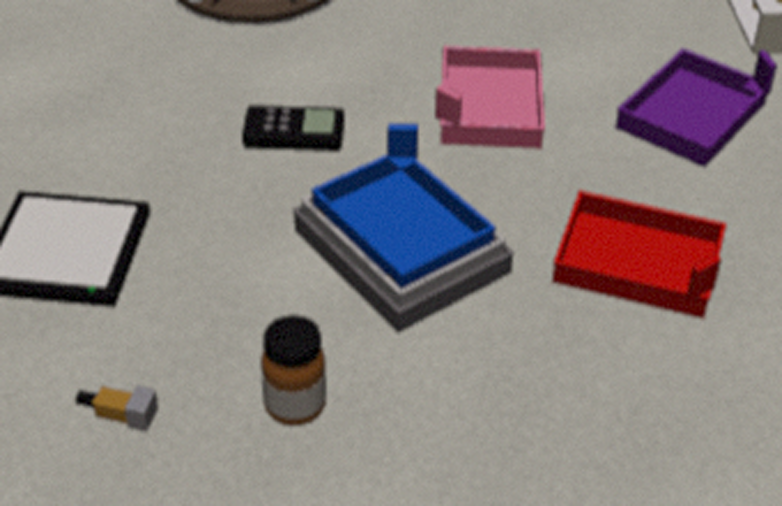

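Blue tray in the nest: top (305,224), scene (326,262). Its ear is at the lower corner in top, about (299,257), and in scene about (325,231). The red, purple and pink ones are look-alikes lying outside the nest. Next I fit the pose.

```bash
cat > fit.py <<'E'
from h import *
from scipy.optimize import least_squares,minimize
def mask(p,tag=None):
    h=cv2.cvtColor(cv2.GaussianBlur(p['frame'],(3,3),0),cv2.COLOR_BGR2HSV)
    m=((h[...,0]>98)&(h[...,0]<122)&(h[...,1]>120)).astype(np.uint8)
    n,l,s,_=cv2.connectedComponentsWithStats(m); k=1+np.argmax(s[1:,4]); return (l==k).astype(np.uint8)
L=[]
for z in (-16,16):
    for a in (-80,80):
        for b in (-60,60): L.append((a,b,z))
d=np.array([-70,53])/np.hypot(70,53); n=np.array([-d[1],d[0]])
E_=[]
for z in (16,56):
    for a in (-5,5):
        for b in (-17,17): E_.append((*(np.array([-70,53])+a*d+b*n),z))
L=np.array(L)/1e3; E_=np.array(E_)/1e3
def R3(y): return np.array([[np.cos(y),-np.sin(y),0],[np.sin(y),np.cos(y),0],[0,0,1]])
def sil(p,X,shape,zmin):
    m=np.zeros(shape,np.uint8)
    for P in (L[4:] if zmin else L,E_):
        W=P@R3(X[3]).T+X[:3]
        q=np.array([proj(p,w) for w in W])
        h=cv2.convexHull((q*16).astype(np.float32)).round().astype(np.int32)
        cv2.fillPoly(m,[h],1,shift=4)
    return m
E
python3 - <<'E'
from fit import *
ps=[pickle.load(open(f'{t}0.pkl','rb')) for t in('top','scene')]
ms=[mask(p) for p in ps]; print([m.sum() for m in ms])
for p,m in zip(ps,ms):
    c=cv2.findContours(m,cv2.RETR_EXTERNAL,cv2.CHAIN_APPROX_NONE)[0][0]; r=cv2.minAreaRect(c); print(r,[np.round(atz(p,q,.064),4)[:2].tolist() for q in cv2.boxPoints(r)])
def cost(v,which=(0,1)):
    return sum((cv2.GaussianBlur(sil(ps[i],[v[0],v[1],.048,v[2]],ms[i].shape,1).astype(float),(5,5),1)-cv2.GaussianBlur(ms[i].astype(float),(5,5),1)).__pow__(2).sum() for i in which)
c0=atz(ps[0],[304,225],.064)
best=[]
for y0 in np.arange(0,2*np.pi,np.pi/12):
    best.append((cost([c0[0],c0[1],y0]),y0))
y0=min(best)[1]; print(sorted(best)[:4])
for w in((0,1),(0,),(1,)):
    r=minimize(cost,[c0[0],c0[1],y0],args=(w,),method='Nelder-Mead',options=dict(initial_simplex=[[c0[0],c0[1],y0],[c0[0]+.02,c0[1],y0],[c0[0],c0[1]+.02,y0],[c0[0],c0[1],y0+.2]]))
    x=r.x; print(w,x,np.degrees(x[2]),r.fun, 'ear',R3(x[2])@[-.07,.053,.043]+[x[0],x[1],.048])
    if w==(0,1): X=x
p=ps[0]
# panel: dark+bright quad
g=cv2.cvtColor(p['frame'],cv2.COLOR_BGR2GRAY)[195:270,390:475]; m=(g>150).astype(np.uint8); 
t=(g<60).astype(np.uint8);c=max(cv2.findContours(t,cv2.RETR_EXTERNAL,cv2.CHAIN_APPROX_NONE)[0],key=cv2.contourArea); r=cv2.minAreaRect(c);print('panel',r); u=np.array(r[0])+[390,195]; print(atz(p,u,.019))
o=[]
for i,p in enumerate(ps):
    im=p['frame'].copy()
    cs=cv2.findContours(sil(p,[X[0],X[1],.048,X[2]],ms[i].shape,1),cv2.RETR_EXTERNAL,cv2.CHAIN_APPROX_NONE)[0]; cv2.drawContours(im,cs,-1,(0,255,255),1)
    ear=proj(p,R3(X[2])@[-.07,.053,.043]+[X[0],X[1],.048]); cv2.circle(im,tuple(int(k) for k in ear.round()),1,(0,0,255),-1); print(ear)
    o.append(cv2.resize(im[170:320,240:400],(400,375),interpolation=cv2.INTER_CUBIC))
cv2.imwrite('pics/fit0.png',np.hstack(o))
p=ps[1]
for q,w in(('panel_top',.019),):
    t=arm.trace; 
E
```

```text
[np.uint64(2579), np.uint64(2699)]
((302.63934326171875, 225.0327911376953), (58.54682922363281, 46.64311599731445), 58.24052047729492) [[0.6061, 0.2662], [0.6754, 0.1596], [0.5414, 0.073], [0.4725, 0.1791]]
((325.9968566894531, 261.7370300292969), (65.4185791015625, 54.79014587402344), 49.84400177001953) [[0.5482, 0.069], [0.4102, 0.1808], [0.6102, 0.2673], [0.7227, 0.1599]]
[(np.float64(337.53257245869315), np.float64(0.5235987755982988)), (np.float64(416.14426724842394), np.float64(3.665191429188092)), (np.float64(761.5262931893698), np.float64(3.926990816987241)), (np.float64(782.2910005917796), np.float64(0.7853981633974483))]
(0, 1) [0.57889851 0.16561118 0.57175759] 32.75929694565014 182.90895977603205 ear [0.49135305 0.17230383 0.091     ]
(0,) [0.57558538 0.16643872 0.57566541] 32.983198613643786 22.195660164729166 ear [0.48801443 0.1727892  0.091     ]
(1,) [0.58204508 0.1641526  0.58446524] 33.48739134323801 84.78504272885671 ear [0.49442163 0.16973224 0.091     ]
panel ((42.435447692871094, 37.96389389038086), (54.07539749145508, 53.28017044067383), 10.784297943115234)
[ 0.56202253 -0.19075254  0.019     ]
[300.54133646 255.12566083]
[324.91864789 230.18261864]
```

View pics/fit0.png

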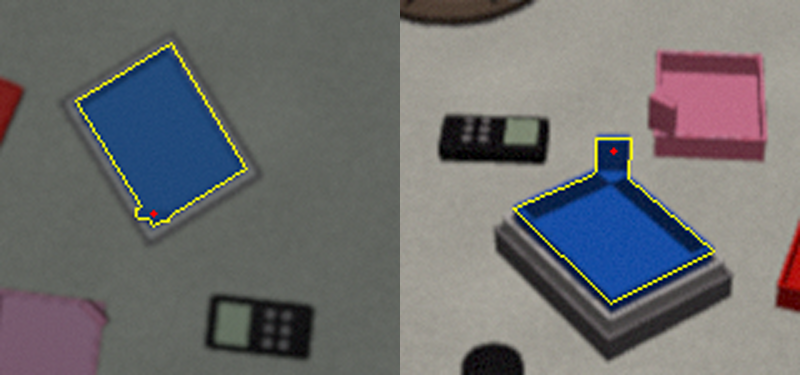

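```bash
python3 - <<'E'
from h import *
from scipy.spatial.transform import Rotation as R
s=arm.observe(); r=R.from_rotvec(s['ee_rot']); print(r.as_matrix().round(3))
y=r.as_matrix()[:,1]; print('jaw angle',np.degrees(np.arctan2(y[1],y[0])))
p=pickle.load(open('top0.pkl','rb'))
for n,uv,z in(('jar',(348,148),.095),('clamp',(407,153),.02),('meter',(344,301),.024)): print(n,atz(p,uv,z))
print(pickle.load(open('wrist0.pkl','rb'))['position']-s['position'], r.inv().apply(pickle.load(open('wrist0.pkl','rb'))['position']-s['position']))
E
```

```text
[[ 0.     0.399  0.917]
 [ 0.     0.917 -0.399]
 [-1.     0.    -0.   ]]
jaw angle 66.45996898450925
jar [0.78082717 0.05144138 0.095     ]
clamp [ 0.78470857 -0.11685548  0.02      ]
meter [0.36824061 0.05163939 0.024     ]
[-0.06743652  0.02999624  0.15787311] [-0.15787306  0.00056826 -0.07380482]
```

View pics/wrist0.png

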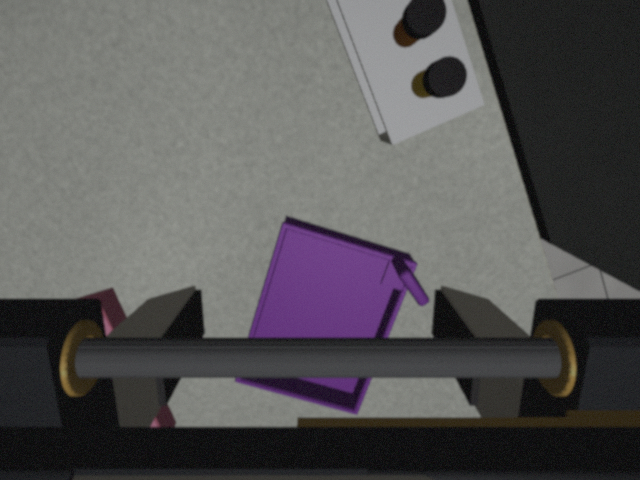

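Emit:
servo_tool(plan=[[[2.4,-4,0],[0,0,-7]],[[4.8,-8,0],[0,0,-14]],[[7.2,-12,0],[0,0,-21]],[[9.6,-16,0],[0,0,-28]],[[12,-20,0],[0,0,-35]],[[14.4,-24,0],[0,0,-42]],[[16.8,-28,0],[0,0,-49]],[[19.2,-32,0],[0,0,-56]],[[21.6,-36,0],[0,0,-63]],[[24,-40.1,-2],[0,0,-70.5]],[[24,-40.1,-4],[0,0,-70.5]],[[24,-40.1,-4],[0,0,-70.5]]], grip=0.7, squeeze=50)

```text
clock: 2.55
position: [0.4887, 0.1701, 0.1849]
ee_rot: [1.26, 1.174, -1.266]
force: [-0.9, 0.6, -0.9]
width: 0.698
```

```bash
python3 - <<'E'
from h import *
p=shot('wrist','wrist1'); shot('scene','scene1')
print(proj(p,[.4895,.172,.104]),proj(p,[.4895,.172,.091]))
E
```

```text
[318.99036098 249.2809267 ] [319.00148625 243.02764707]
```

View pics/wrist1.png

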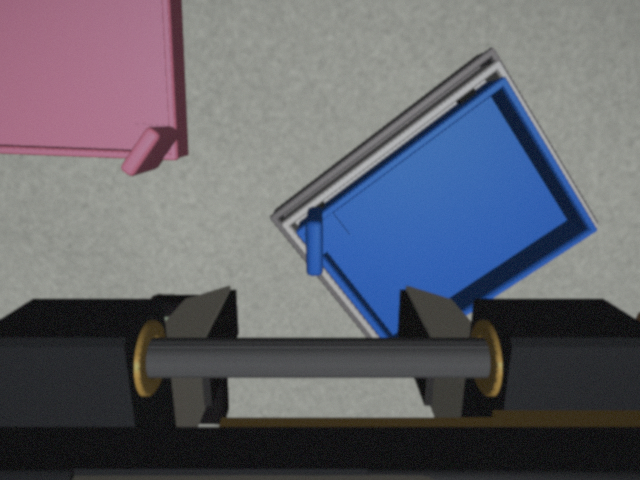

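```bash
python3 - <<'E'
from h import *
p=pickle.load(open('wrist1.pkl','rb'))
c=p['frame'][195:295,270:370]; cv2.imwrite('pics/w1c.png',cv2.resize(c,(600,600),interpolation=cv2.INTER_CUBIC))
for uv in((315,241.5),(315,245)): print(atz(p,uv,.104))
E
```

```text
[0.4875491  0.17683356 0.104     ]
[0.48739175 0.17474028 0.104     ]
```

View pics/w1c.png

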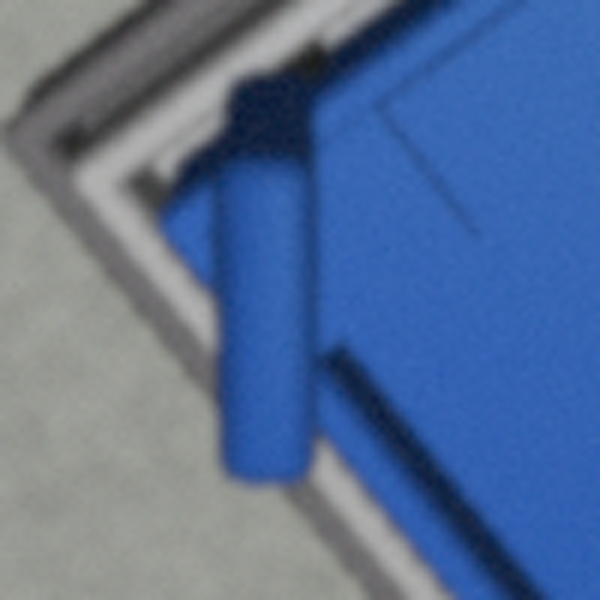

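The crop confirms the blue ear in the nest, with its top face centred at about (314,249), i.e. x 0.487, y 0.1725. Going down and gripping.

Emit:
servo_tool(plan=[[[-0.2,0.25,-4],[0,0,0]],[[-0.2,0.25,-7.5],[0,0,0]],[[-0.2,0.25,-10],[0,0,0]],[[-0.2,0.25,-11.2],[0,0,0]],[[-0.2,0.25,-11.2],[0,0,0]],[[-0.2,0.25,-11.2],[0,0,0]]])

```text
clock: 3.25
position: [0.4879, 0.1762, 0.0761]
ee_rot: [1.26, 1.177, -1.258]
force: [-0.0, 0.1, -0.3]
width: 0.702
```

```bash
python3 - <<'E'
from h import *
p=shot('wrist','wrist2'); q=shot('scene','scene2'); print(arm.observe()['position'])
cv2.imwrite('pics/s2c.png',np.hstack([cv2.resize(q['frame'][160:340,240:400],(533,600),interpolation=cv2.INTER_CUBIC)]))
E
```

```text
[0.48817634 0.17600942 0.07641164]
```

View pics/wrist2.png

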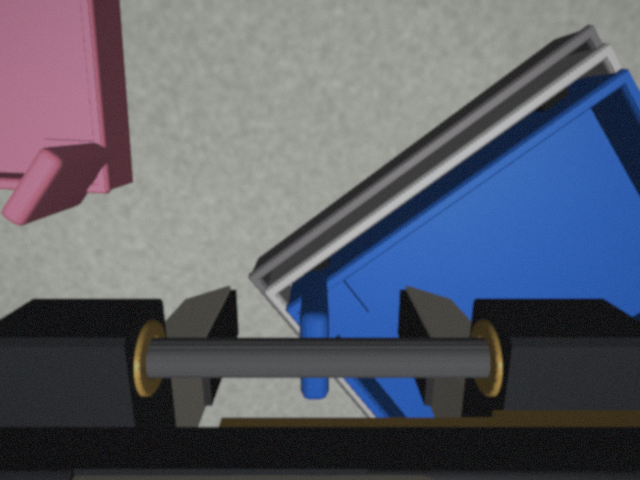

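View pics/s2c.png

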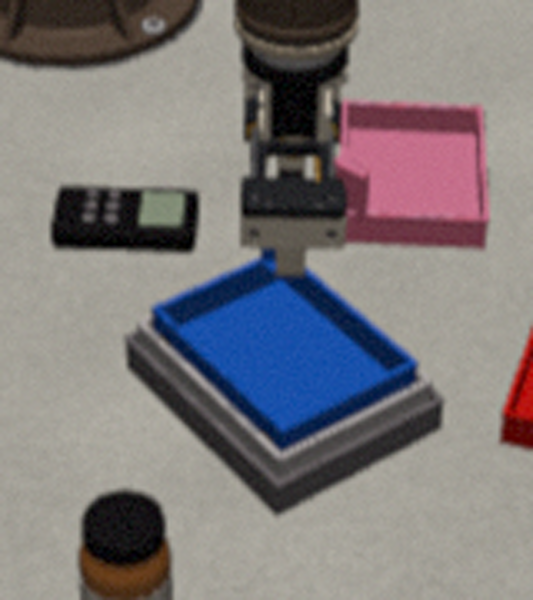

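Emit:
servo_tool(plan=[[[-0.1,-0.35,-0.4],[0,0,0]],[[-0.1,-0.35,-0.4],[0,0,0]],[[-0.1,-0.35,-0.4],[0,0,0]]])

```text
clock: 3.65
position: [0.4873, 0.1724, 0.0727]
ee_rot: [1.262, 1.176, -1.258]
force: [-0.2, -0.0, -0.7]
width: 0.701
```

Emit:
servo_tool(plan=[[[0,0,0],[0,0,0]],[[0,0,0],[0,0,0]],[[0,0,0],[0,0,0]],[[0,0,0],[0,0,0]],[[0,0,0],[0,0,0]],[[0,0,0],[0,0,0]],[[0,0,0],[0,0,0]],[[0,0,0],[0,0,0]]], grip=0.0, squeeze=50)

```text
clock: 4.45
position: [0.4867, 0.1723, 0.0726]
ee_rot: [1.261, 1.177, -1.259]
force: [-2.4, -0.3, 2.1]
width: 0.107
```

```bash
python3 - <<'E'
from fit import *
from scipy.spatial.transform import Rotation as R
t=np.array([.4867,.1723,.0726]); ear=np.array([.487,.1725,.091]); yaw=np.radians(33)
c=ear-R3(yaw)@[-.07,.053,.043]; f=c+R3(yaw)@[.08,-.06,-.016]; print(c,f)
d=ear-f; d[2]=0; d/=np.linalg.norm(d); a=np.cross(d,[0,0,1]); print(a)
for th in range(1,15):
    Q=R.from_rotvec(a*np.radians(th)); print(th,((Q.apply(t-f)+f-t)*100).round(2),(a*th).round(2))
E
```

```text
[0.57457281 0.16617519 0.048     ] [0.6743448  0.15942608 0.032     ]
[ 0.06961602  0.99757386 -0.        ]
1 [ 0.07 -0.01  0.33] [ 0.07  1.   -0.  ]
2 [ 0.15 -0.01  0.65] [ 0.14  2.   -0.  ]
3 [ 0.24 -0.02  0.98] [ 0.21  2.99 -0.  ]
4 [ 0.33 -0.02  1.3 ] [ 0.28  3.99 -0.  ]
5 [ 0.42 -0.03  1.62] [ 0.35  4.99 -0.  ]
6 [ 0.53 -0.04  1.94] [ 0.42  5.99 -0.  ]
7 [ 0.63 -0.04  2.26] [ 0.49  6.98 -0.  ]
8 [ 0.75 -0.05  2.58] [ 0.56  7.98 -0.  ]
9 [ 0.86 -0.06  2.89] [ 0.63  8.98 -0.  ]
10 [ 0.99 -0.07  3.2 ] [ 0.7   9.98 -0.  ]
11 [ 1.12 -0.08  3.51] [ 0.77 10.97 -0.  ]
12 [ 1.25 -0.09  3.82] [ 0.84 11.97 -0.  ]
13 [ 1.39 -0.1   4.13] [ 0.91 12.97 -0.  ]
14 [ 1.54 -0.11  4.43] [ 0.97 13.97 -0.  ]
```

Emit:
servo_tool(plan=[[[0.04,0,0.16],[0.03,0.5,0]],[[0.07,0,0.33],[0.07,1,0]],[[0.11,0,0.49],[0.1,1.5,0]],[[0.15,0,0.65],[0.14,2,0]],[[0.2,0,0.82],[0.17,2.5,0]],[[0.24,-0.01,0.98],[0.21,3,0]],[[0.29,-0.01,1.14],[0.24,3.5,0]],[[0.33,-0.02,1.3],[0.28,4,0]],[[0.38,-0.02,1.46],[0.31,4.5,0]],[[0.42,-0.03,1.62],[0.35,5,0]],[[0.48,-0.03,1.78],[0.38,5.5,0]],[[0.53,-0.04,1.94],[0.42,6,0]]])

```text
clock: 5.65
position: [0.4915, 0.1724, 0.0922]
ee_rot: [1.212, 1.258, -1.336]
force: [-2.9, 4.6, -7.2]
width: 0.108
```

```bash
python3 - <<'E'
from h import *
q=shot('scene','scene3'); p=shot('wrist','wrist3'); s=arm.observe(); print(s['position'],s['ee_rot'],s['force'],s['ft_torque'],s['width'])
cv2.imwrite('pics/s3c.png',np.hstack([cv2.resize(q['frame'][180:330,240:400],(400,375),interpolation=cv2.INTER_CUBIC),cv2.resize(p['frame'],(500,375))[:,:400]]))
E
```

```text
[0.49158306 0.17221139 0.092204  ] [ 1.2120794   1.2580681  -1.33585371] [-3.69159777  3.61609459 -4.90684038] [ 0.95049547  1.28068036 -0.11718239] 0.10272526470332986
```

View pics/s3c.png

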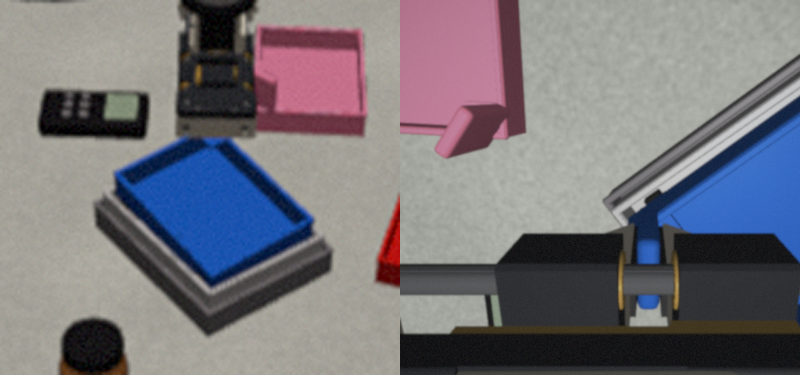

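The tray is tilting up at the ear with the far corner still in the nest, and the grip is firm. Continuing the tilt.

Emit:
servo_tool(plan=[[[0.05,0,0.16],[0.03,0.5,0]],[[0.1,0,0.32],[0.07,1,0]],[[0.22,-0.01,0.64],[0.14,2,0]],[[0.27,-0.01,0.8],[0.17,2.5,0]],[[0.33,-0.02,0.95],[0.21,3,0]],[[0.39,-0.02,1.1],[0.24,3.5,0]],[[0.46,-0.03,1.26],[0.28,4,0]],[[0.52,-0.03,1.41],[0.31,4.5,0]],[[0.59,-0.04,1.57],[0.35,5,0]],[[0.72,-0.05,1.88],[0.42,6,0]],[[0.86,-0.06,2.19],[0.49,7,0]],[[0.86,-0.06,2.19],[0.49,7,0]]])

```text
clock: 6.95
position: [0.5007, 0.1715, 0.1143]
ee_rot: [1.151, 1.351, -1.425]
force: [-5.0, 3.3, -3.2]
width: 0.105
```

```bash
cat > st.py <<'E'
from h import *
import sys
t=sys.argv[1]
q=shot('scene','scene'+t); p=shot('top','top'+t); s=arm.observe(); print(s['clock'],s['position'],s['ee_rot'],s['force'],s['ft_torque'],s['width'])
a=[int(v) for v in sys.argv[2:6]] if len(sys.argv)>2 else [240,400,180,330]
cv2.imwrite(f'pics/s{t}c.png',np.hstack([cv2.resize(q['frame'][a[2]:a[3],a[0]:a[1]],(400,375),interpolation=cv2.INTER_CUBIC),cv2.resize(p['frame'][150:300,220:380],(400,375),interpolation=cv2.INTER_CUBIC)]))
E
python3 st.py 4
```

```text
7.05 [0.50030931 0.1716522  0.11404927] [ 1.15073433  1.35067048 -1.42390004] [-3.60533132  2.96582848 -1.90443498] [0.87820245 0.93061808 0.26230709] 0.10717142967152245
```

View pics/s4c.png

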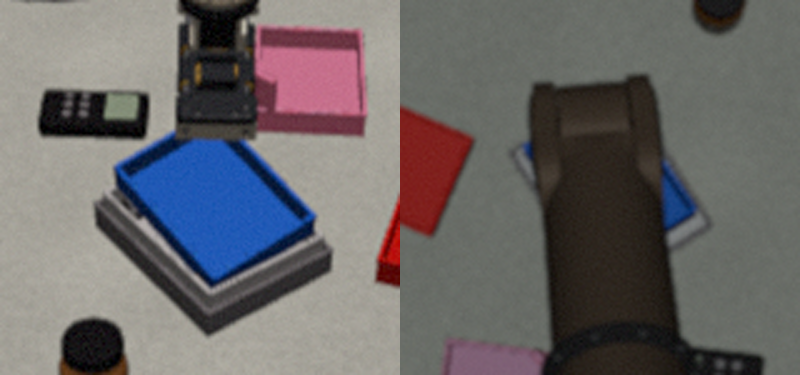

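The ear corner is well up and the far corner still seated. Now the straight lift.

Emit:
servo_tool(plan=[[[-0.05,0.05,0.2],[0,0,0]],[[-0.1,0.1,0.4],[0,0,0]],[[-0.1,0.1,0.6],[0,0,0]],[[-0.1,0.1,0.8],[0,0,0]],[[-0.1,0.1,1.1],[0,0,0]],[[-0.1,0.1,1.4],[0,0,0]],[[-0.1,0.1,1.8],[0,0,0]],[[-0.1,0.1,2.3],[0,0,0]],[[-0.1,0.1,3],[0,0,0]],[[-0.1,0.1,4],[0,0,0]],[[-0.1,0.1,5],[0,0,0]],[[-0.1,0.1,5],[0,0,0]]])

```text
clock: 8.25
position: [0.5003, 0.1728, 0.1658]
ee_rot: [1.153, 1.35, -1.421]
force: [0.5, -0.4, -1.6]
width: 0.106
```

```bash
python3 st.py 5
```

```text
8.35 [0.49948433 0.17270097 0.16436921] [ 1.15133146  1.35047188 -1.42314718] [ 1.27174919  0.00556454 -1.45795639] [-0.08255898 -0.16134666 -0.06625437] 0.1063168445106258
```

View pics/s5c.png

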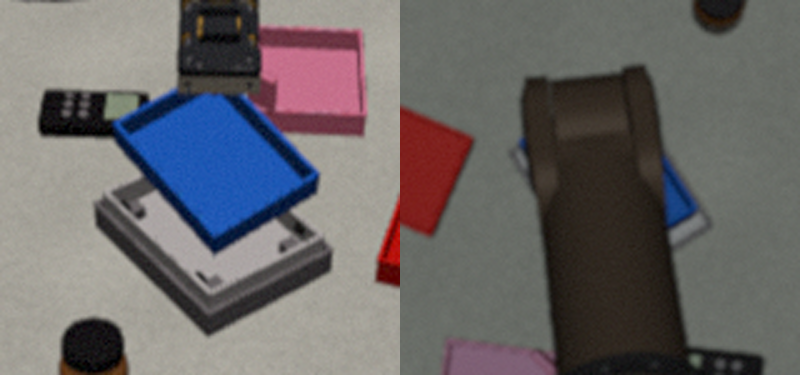

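Free of the nest, and the nest is empty and undisturbed. Working out the levelling turn, and checking the panel in the scene view.

```bash
python3 - <<'E'
from fit import *
from scipy.spatial.transform import Rotation as R
s=arm.observe(); print('turn',np.degrees((R.from_rotvec([1.261,1.177,-1.259])*R.from_rotvec(s['ee_rot']).inv()).as_rotvec()))
for n in('top','scene'):
    p=shot(n,n+'6'); t=[r for r in arm.trace(p,'panel_top')]
    for r in t[:2]:
        m=r['pixels'].astype(np.uint8); c=max(cv2.findContours(m,cv2.RETR_EXTERNAL,cv2.CHAIN_APPROX_NONE)[0],key=cv2.contourArea)
        print(n,r['score'],r['at'],m.sum())
    # lit square
    g=cv2.cvtColor(p['frame'],cv2.COLOR_BGR2GRAY); x0,y0=(395,195) if n=='top' else (130,240); sub=g[y0:y0+80,x0:x0+90]; th,b=cv2.threshold(sub,0,255,cv2.THRESH_OTSU)
    b=(sub>(165 if n=='top' else 180)).astype(np.uint8); l=cv2.connectedComponentsWithStats(b); k=1+np.argmax(l[2][1:,4]); u=np.array(l[3][k])+[x0,y0]
    print(n,l[2][k],u,atz(p,u,.019), sub.max())
    c=max(cv2.findContours((l[1]==k).astype(np.uint8),cv2.RETR_EXTERNAL,cv2.CHAIN_APPROX_NONE)[0],key=cv2.contourArea); print([atz(p,q+np.array([x0,y0]),.019)[:2].round(3).tolist() for q in cv2.boxPoints(cv2.minAreaRect(c))])
E
```

```text
turn [ -0.95293049 -13.02568982  -0.01553744]
top 0.67 [431.4, 229.8] 2999Traceback (most recent call last):
  File "<stdin>", line 11, in <module>
    return _wrapfunc(a, 'argmax', axis=axis, out=out, **kwds)
    return bound(*args, **kwds)
ValueError: attempt to get argmax of an empty sequence
```

```bash
python3 - <<'E'
from fit import *
p=pickle.load(open('top0.pkl','rb')); q=pickle.load(open('scene0.pkl','rb'))
for n,p,x0,y0 in(('top',p,395,195),('scene',q,130,240)):
    sub=cv2.cvtColor(p['frame'],cv2.COLOR_BGR2GRAY)[y0:y0+80,x0:x0+90]
    # dark frame filled contour
    b=(sub<70).astype(np.uint8); c=max(cv2.findContours(b,cv2.RETR_EXTERNAL,cv2.CHAIN_APPROX_NONE)[0],key=cv2.contourArea)
    f=np.zeros_like(b); cv2.drawContours(f,[c],-1,1,-1); lit=((f>0)&(sub>100)).astype(np.uint8); l=cv2.connectedComponentsWithStats(lit); k=1+np.argmax(l[2][1:,4]); u=l[3][k]+[x0,y0]
    print(n,l[2][k],u,atz(p,u,.019),sub.max())
    cl=max(cv2.findContours((l[1]==k).astype(np.uint8),0,1)[0],key=cv2.contourArea); bp=cv2.approxPolyDP(cl,5,True)[:,0]; print([atz(p,v+np.array([x0,y0]),.019)[:2].round(3).tolist() for v in bp])
E
```

```text
top [  13   13   51   51 1951] [432.8898001  232.76627371] [ 0.56259919 -0.19200565  0.019     ] 123
[[0.631, -0.144], [0.513, -0.124], [0.493, -0.24], [0.611, -0.261]]Traceback (most recent call last):
  File "<stdin>", line 7, in <module>
    return _wrapfunc(a, 'argmax', axis=axis, out=out, **kwds)
    return bound(*args, **kwds)
ValueError: attempt to get argmax of an empty sequence
```

Emit:
servo_tool(plan=[[[0,0,0.5],[-0.1,-1.5,0]],[[0,0,1],[-0.22,-3,0]],[[0,0,1.5],[-0.35,-5,0]],[[0,0,2],[-0.5,-7,0]],[[0,0,2.5],[-0.65,-9,0]],[[0,0,3],[-0.8,-11,0]],[[0,0,3],[-0.9,-12.2,0]],[[0,0,3],[-0.95,-13,0]],[[0,0,3],[-0.95,-13,0]]])

```text
clock: 9.35
position: [0.4985, 0.1728, 0.1938]
ee_rot: [1.26, 1.178, -1.26]
force: [-0.7, 1.0, -2.0]
width: 0.101
```

```bash
python3 st.py 7 240 400 150 300
```

```text
9.45 [0.49896885 0.17258644 0.19363059] [ 1.25935472  1.17815994 -1.26071116] [ 0.3160962   0.29201465 -2.41651259] [-0.05820672  0.20128561  0.00539507] 0.10460407542820241
```

View pics/s7c.png

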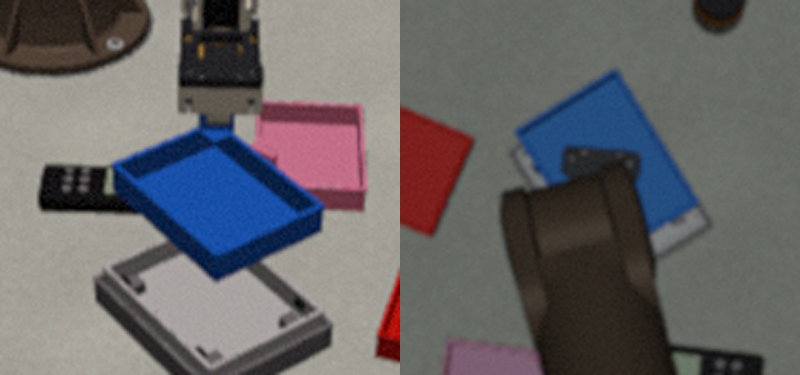

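Emit:
servo_tool(plan=[[[-0.1,-1,0],[0,0,0]],[[-0.3,-4,0],[0,0,0]],[[-0.5,-7.5,0],[0,0,0]],[[-0.8,-11.5,0],[0,0,0]],[[-1.1,-15.5,0],[0,0,0]],[[-1.4,-19.5,0],[0,0,0]],[[-1.7,-23.5,0],[0,0,0]],[[-2,-27.5,0],[0,0,0]],[[-2.2,-31,0],[0,0,0]],[[-2.4,-34,0],[0,0,0]],[[-2.5,-35.4,0],[0,0,0]],[[-2.5,-35.8,0],[0,0,0]]])

```text
clock: 10.65
position: [0.473, -0.1884, 0.1936]
ee_rot: [1.262, 1.176, -1.265]
force: [-1.0, 1.1, -1.4]
width: 0.104
```

Emit:
servo_tool(plan=[[[0,0,-0.5],[0,0,0]],[[0,0,-1.2],[0,0,0]],[[0,0,-2],[0,0,0]],[[0,0,-2.8],[0,0,0]],[[0,0,-3.5],[0,0,0]],[[0,0,-3.9],[0,0,0]],[[0,0,-4.1],[0,0,0]],[[0,0,-4.1],[0,0,0]],[[0,0,-4.1],[0,0,0]],[[0,0,-4.1],[0,0,0]]])

```text
clock: 11.65
position: [0.4732, -0.1885, 0.1529]
ee_rot: [1.262, 1.175, -1.264]
force: [-0.6, -0.1, -1.2]
width: 0.108
```

```bash
cat > fit2.py <<'E'
from fit import *
from scipy.spatial.transform import Rotation as R
import sys
t=sys.argv[1]
s=arm.observe(); print(s['clock'],s['position'],s['ee_rot'],s['dq'].round(3),s['force'],s['width'])
R0=R.from_rotvec([1.261,1.177,-1.259]); print('tool turn vs grasp',np.degrees((R.from_rotvec(s['ee_rot'])*R0.inv()).as_rotvec()))
q=shot('scene','scene'+t); p=shot('top','top'+t)
m=mask(q); mt=mask(p)
def S(pp,v):
    M=np.zeros(m.shape,np.uint8)
    for P in(L,):
        W=R.from_rotvec(v[3:]).apply(P)+v[:3]; h=cv2.convexHull((np.array([proj(pp,w) for w in W])*16).astype(np.float32)).round().astype(np.int32); cv2.fillPoly(M,[h],1,shift=4)
    return M
x0=np.array([s['position'][0]+.0876,s['position'][1]-.0063,s['position'][2]-.024,0,0,np.radians(33)])
print('pred',x0)
ims=[]
for pp in(q,p):
    im=pp['frame'].copy(); c=cv2.findContours(S(pp,x0),0,cv2.CHAIN_APPROX_NONE)[0]; cv2.drawContours(im,c,-1,(0,255,255),1)
    u=proj(pp,x0[:3]).astype(int); y=max(u[1]-75,0); ims.append(cv2.resize(im[y:y+150,u[0]-80:u[0]+80],(400,375),interpolation=cv2.INTER_CUBIC))
cv2.imwrite(f'pics/f{t}.png',np.hstack(ims))
E
python3 fit2.py 8
```

```text
11.65 [ 0.47316755 -0.18852951  0.15285153] [ 1.261768    1.17510091 -1.2644014 ] [-0.002  0.001 -0.001  0.001  0.     0.002  0.001] [-0.55680437 -0.08979885 -1.18129763] 0.10833307470182668
tool turn vs grasp [-0.09811792  0.119239   -0.23899506]
pred [ 0.56076755 -0.19482951  0.12885153  0.          0.          0.57595865]
```

View pics/f8.png

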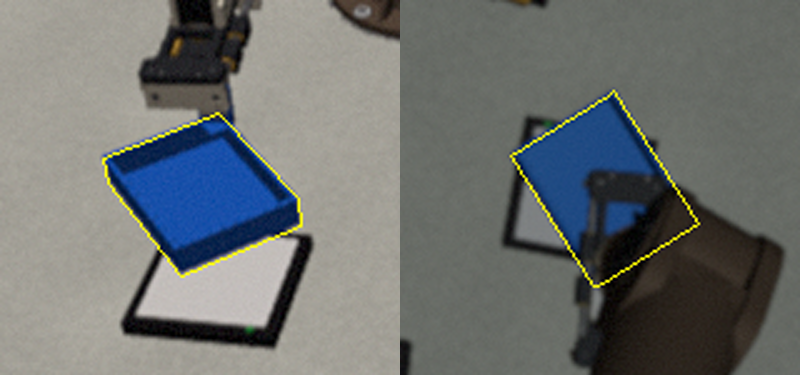

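Emit:
servo_tool(plan=[[[0.1,0.2,0],[0,0,0]],[[0.1,0.3,0],[0,0,0]],[[0.1,0.3,0],[0,0,0]],[[0.1,0.3,0],[0,0,0]],[[0.1,0.3,0],[0,0,0]],[[0.1,0.3,0],[0,0,0]]])

```text
clock: 12.35
position: [0.4741, -0.1855, 0.1528]
ee_rot: [1.262, 1.175, -1.264]
force: [0.6, -0.2, -1.1]
width: 0.107
```

```bash
cat >> fit2.py <<'E'
g=np.array([s['position'][0],s['position'][1],s['position'][2]+.0185])
def V(v):
    Q=R.from_rotvec([v[0],v[1],0])*R.from_rotvec([0,0,v[2]])
    return np.r_[g+np.r_[v[3:5],v[5]]-Q.apply([-.07,.053,.043]),Q.as_rotvec()]
B=lambda a:cv2.GaussianBlur(a.astype(float),(5,5),1)
ok=np.ones(m.shape,bool)
eu=proj(q,g); yy,xx=np.indices(m.shape); ok&=~((abs(xx-eu[0])<14)&(yy<eu[1]+16))
vis=np.zeros(m.shape,bool)
for dil in(1,): vis=cv2.dilate(mt,np.ones((9,9)))>0
hand=(cv2.cvtColor(p['frame'],cv2.COLOR_BGR2GRAY)<62)&(mt==0)
hand=cv2.morphologyEx(hand.astype(np.uint8),cv2.MORPH_OPEN,np.ones((3,3)))
def cost(v):
    X=V(v); a=((B(S(q,X))-B(m))**2)[ok].sum()
    return a+ (np.array(v[:2])**2).sum()*20+(np.array(v[3:])**2).sum()/.002**2
i=np.array([0,0,np.radians(33),0,0,0]); si=[i]+[i+e for e in np.diag([.06,.06,.06,.004,.004,.004])]
r=minimize(cost,i,method='Nelder-Mead',options=dict(initial_simplex=si,maxiter=1200,maxfev=1200))
print('tilt deg',np.degrees(r.x[:3]),r.x[3:],r.fun,cost(i),'center',V(r.x)[:3])
E
python3 fit2.py 9
```

```text
12.35 [ 0.47410201 -0.18554187  0.15280452] [ 1.26178814  1.17514061 -1.26448612] [ 0.001  0.002 -0.001 -0.001  0.002 -0.     0.001] [ 0.58014711 -0.15736829 -1.09046198] 0.10706473868490679
tool turn vs grasp [-0.09690325  0.12330859 -0.24211509]
pred [ 0.56170201 -0.19184187  0.12880452  0.          0.          0.57595865]
tilt deg [ 1.44921638 -2.57988577 31.54446947] [-0.00020833  0.00219874  0.00015606] 32.362293404091695 127.43080990918843 center [ 0.5631292  -0.19085021  0.13223475]
```

View pics/f9.png

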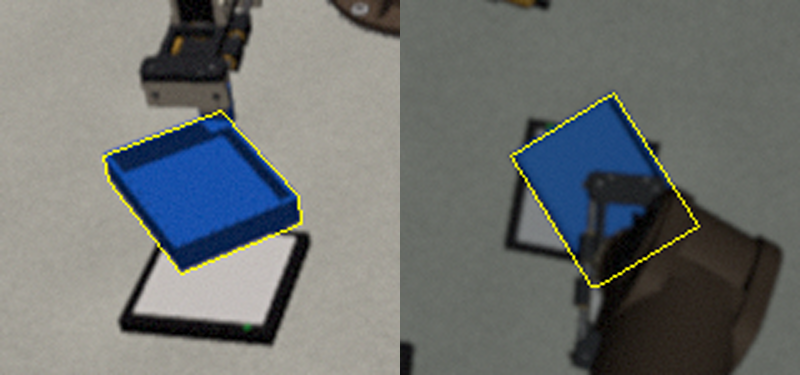

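The fit suggests a 2–3° tilt. I'll run the same fit on the first picture, where the tray was level, to get its bias.

```bash
cat > fit3.py <<'E'
from fit import *
from scipy.spatial.transform import Rotation as R
B=lambda a:cv2.GaussianBlur(a.astype(float),(5,5),1)
def run(q,g,low,earhide,box=None):
    m=mask(q); ok=np.ones(m.shape,bool); eu=proj(q,g); yy,xx=np.indices(m.shape); ok&=~((abs(xx-eu[0])<14)&(yy<eu[1]+16))
    # rim only: compare only pixel region above the rim lower boundary -> use full box or rim
    P=L if low else L[4:]
    out=[]
    def V(v):
        Q=R.from_rotvec([v[0],v[1],0])*R.from_rotvec([0,0,v[2]]); return Q,g+v[3:6]-Q.apply([-.07,.053,.043])
    def S(v):
        Q,c=V(v); W=Q.apply(P)+c; M=np.zeros(m.shape,np.uint8)
        cv2.fillPoly(M,[cv2.convexHull((np.array([proj(q,w) for w in W])*16).astype(np.float32)).round().astype(np.int32)],1,shift=4); return M
    for sg in(.0005,.002,.005):
        f=lambda v:((B(S(v))-B(m))**2)[ok].sum()+(np.array(v[3:])**2).sum()/sg**2
        i=np.array([0,0,np.radians(33),0,0,0]); r=minimize(f,i,method='Nelder-Mead',options=dict(initial_simplex=[i]+[i+e for e in np.diag([.06,.06,.06,.003,.003,.003])],maxfev=900))
        print(sg,np.degrees(r.x[:3]).round(2),(r.x[3:]*1e3).round(1),round(r.fun,1),V(r.x)[1].round(4))
if __name__=='__main__':
    print('start'); run(pickle.load(open('scene0.pkl','rb')),np.array([.487,.1725,.091]),0,0)
    print('now'); run(pickle.load(open('scene9.pkl','rb')),np.array([.4741,-.1855,.1713]),1,0)
E
python3 fit3.py
```

```text
start
0.0005 [ 1.57  5.81 32.52] [-0. -0.  0.] 22.3 [0.5697 0.1667 0.0392]
0.002 [ 0.7   6.34 32.99] [-0.  -0.2 -0. ] 21.1 [0.5692 0.1666 0.0385]
0.005 [ 0.69  6.16 32.93] [-0.7 -0.  -0.9] 21.1 [0.5688 0.1666 0.0379]
now
0.0005 [ 3.56 -2.56 31.05] [-0.9 -0.1 -0.1] 32.1 [ 0.5624 -0.1924  0.1317]
0.002 [ 2.11 -2.34 31.84] [-1.1  1.   0.9] 26.3 [ 0.5621 -0.1911  0.1325]
0.005 [ 2.15 -1.85 31.78] [-1.2  0.8  0.8] 25.7 [ 0.5617 -0.1914  0.1317]
```

```bash
python3 - <<'E'
from h import *
p=shot('wrist','wrist9'); 
X=np.array([.5617,-.1918,.1288])
E
```

```text
(no output)
```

View pics/wrist9.png

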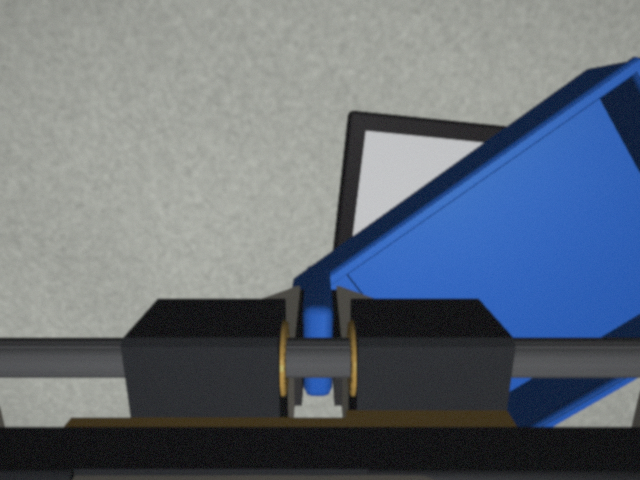

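```bash
cat > ov.py <<'E'
from fit import *
from scipy.spatial.transform import Rotation as R
p=pickle.load(open('wrist9.pkl','rb')); g=np.array([.4741,-.1855,.1713])
def ov(rv,col,im,yaw=33.):
    Q=R.from_rotvec(np.radians([*rv,0]))*R.from_euler('z',yaw,degrees=True); c=g-Q.apply([-.07,.053,.043])
    q=[proj(p,Q.apply(l)+c) for l in L]
    print(rv,yaw,[(L[k]*1e3).astype(int).tolist()+q[k].round(0).tolist() for k in(1,3,5,7)])
    for a in range(8):
        for b in range(a):
            if (abs(L[a]-L[b])>1e-6).sum()==1: cv2.line(im,tuple(int(v) for v in q[a].round()),tuple(int(v) for v in q[b].round()),col,1)
im=p['frame'].copy(); ov((0,0),(0,255,255),im); ov((1.5,-2.5),(0,0,255),im,31.7); ov((0,3),(0,255,0),im)
cv2.imwrite('pics/ov9.png',cv2.resize(im[40:440,240:],(800,800*400//400))[:600])
cv2.imwrite('pics/ov9.png',cv2.resize(im[40:340,240:640],(800,600),interpolation=cv2.INTER_CUBIC))
E
python3 ov.py
```

```text
(0, 0) 33.0 [[-80, 60, -16, 293.0, 278.0], [80, 60, -16, 587.0, 66.0], [-80, 60, 16, 288.0, 305.0], [80, 60, 16, 641.0, 56.0]]
(1.5, -2.5) 31.7 [[-80, 60, -16, 298.0, 274.0], [80, 60, -16, 609.0, 67.0], [-80, 60, 16, 291.0, 302.0], [80, 60, 16, 665.0, 59.0]]
(0, 3) 33.0 [[-80, 60, -16, 286.0, 279.0], [80, 60, -16, 571.0, 68.0], [-80, 60, 16, 285.0, 306.0], [80, 60, 16, 624.0, 58.0]]
```

View pics/ov9.png

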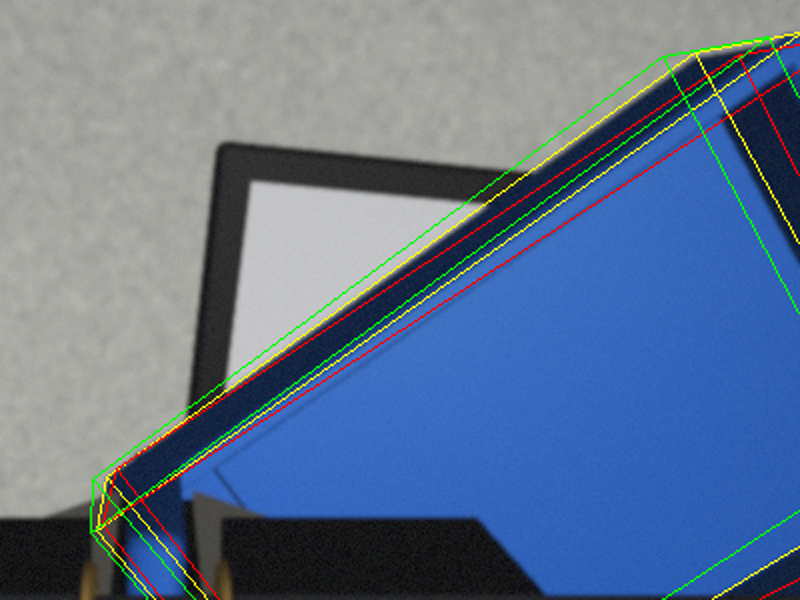

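In the wrist view the level outline (yellow) lies on the tray's edges, so it is level to about 1°. The outline with the scene fit's tilt (red) is clearly off. The tray's centre is at (0.562, -0.192) over the panel's (0.562, -0.192), with its underside about 94 mm above it. Handing in.

```bash
python3 - <<'E'
from h import *
a=cv2.imread('pics/scene0.png').astype(int);b=cv2.imread('pics/scene9.png').astype(int)
d=abs(a-b).max(2)
for n,(u,v) in dict(jar=(276,332),meter=(278,226),clamp=(206,345)).items(): print(n,d[v-22:v+22,u-22:u+22].mean())
s=arm.observe(); print(s['clock'],s['position'],s['width'])
print(arm.sign_off())
E
```

```text
jar 6.426136363636363
meter 6.989669421487603
clamp 5.984504132231405
12.5 [ 0.47406459 -0.18548889  0.15277686] 0.10567357493213914
the job is handed in; nothing more can be done
None
```

I peeled the blue tray off the nest ear corner first and lifted it clear. The job was handed in at 12.5 s with the tray held level and still over the inspection panel.

- **Peel:** I pinched the ear at 50 N and tipped the tray about 13° with the opposite corner still in the nest, then lifted straight out. The pictures showed the nest left empty and in place.
- **Position:** from the gripper pose and the measured grasp, the tray's middle is at (0.562, -0.192), against a panel middle of (0.562, -0.192) measured in the top view. Its underside is about 94 mm above the panel. My attempt to measure the panel in the scene view as well failed.
- **Level:** my two checks disagreed. A silhouette fit in the scene view alone suggested 2–3° of tilt. The wrist-camera overlay, which is much closer and sharper, matched a level tray to about 1°. I trusted the wrist view and made no correction.
- **Steadiness:** joint speeds were near zero, and the grip opening stayed at about 10 mm, the ear's thickness.
- **Jar, meter and clamp:** a before-and-after comparison of the scene pictures showed only small differences around them, which I took as noise, so I believe they did not move.

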